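# Put the round-topped board away in its slotted block

## Robot

A 6-joint arm with a two-finger parallel gripper is mounted at the origin on the work surface. World frame = base frame: x ahead of the robot, y to its left, z up, the work surface at z = 0. Lengths are in m, angles in rad, forces in N, time in s.
With the tool pointing down it reaches from about 0.35 to 0.8 m from the base axis. Payload 7.3 kg.
Tool frame: the origin (TCP) lies midway between the tips of the shut fingers; the grasp point (between the pads) lies 19 mm behind it; z points along the fingers, x is the direction in which the jaws open and shut, and the axes are right-handed (so a half turn about z gives the same grasp; the last joint's range is limited). The gripper opens to 85 mm and grips with 20 to 120 N. Pads are 22 mm wide; open, the fingers measure 114 mm over their backs; the gripper's body (76 mm by 85 mm) begins 54 mm behind the grasp point. The pads swing forward as they close: fully open they stand 13 mm farther back than shut.
Start: joints at [-1.409, 0.342, 1.524, -0, 1.275, -0.146], TCP at [0.159, -0.5, 0.231] pointing down, gripper open.
Joint ranges: [-2.53, 2.53], [-0.77, 2.02], [0.04, 2.7], [-1, 4.14], [0.28, 2.66], [-3.11, 3.11]. Speed limits (rad/s): [2.57, 2.57, 3.14, 3.14, 3.14, 3.14].

## Interface

Orientations are given as a unit quaternion [x, y, z, w].
In Python, from bench import state, camera, close_job gives the robot as it stands. The module is installed in compiled form; this text tells all that it offers.
- The arm moves only by the tool apply_moves, never from a script. Its argument "increments" is one flat list of numbers, 7 for each row, row after row: the turn, a rotation vector about the tool's x, y, z in degrees, then the shift along the tool's x, y, z in m, then the finger opening in m, from 0 to 0.0854. In form: [rx, ry, rz, dx, dy, dz, gripper, rx, ry, rz, dx, dy, dz, gripper, ...]. A call has 1 to 5 rows; each row is the pose to reach, as a shift and turn from the pose commanded when the call began, along the tool's axes at that moment; what a row does not reach only later rows make up. A row lasts 1/12 s, in which the tool goes at most 41.7 mm and 7.16 degrees, less where a joint would pass 70% of its speed; a pose out of reach is approached as far as the arm can. A call with a gripper value outside its range is refused whole. The fingers move at their own pace and stop on an object; the grip force is fixed at half the most. Time passes only in rows, so rows that repeat a pose let the fingers close. It gives the time, the measured TCP pose, the force and the opening at its end, in the units of the state.
- state(): the state, without advancing time (a new reading comes with each control period).
- camera(name): name is "scene" or "top" or "wrist"; returns a dict with "img" (420x560x3 uint8, red, green, blue), "K" (3x3 intrinsics, pixels), "pose" (4x4, takes a point from camera to world coordinates). Camera axes: x right, y down, z forward; pixel columns grow to the right and rows downward; lengths in m; the calibration is good to about 2 mm. A picture is of the moment at which its call begins. There is no depth.
- close_job(): hands the job in, once; it reports no verdict.
The state is a dict: "time_s": time; "joint_positions": joint angles; "joint_vel": joint speeds; "tau": joint torques, N m; "tcp_pos": TCP position; "eef_rot": TCP orientation; "force": force on the tool from outside, world axes, zero at the start; "torque": the same for the moment, N m; "finger_gap": finger opening in m.
Only numpy, scipy, OpenCV 4.12 (cv2) and the standard library are available. Lean on these libraries where they do the work, as an engineer would, in place of code of your own. Each camera call takes 0.05 s, during which the arm holds its last target.

## Task

Put the round-topped wooden board away in the slotted wooden block: take it off its stand, tip its bottom edge into the slot while the board is still leaning, then straighten it so that it stands upright, fully home in the slot. Leave the square board where it is on its stand.

Things in the scene. Friction and masses are not known exactly. Their poses are not given: they have to be found in the camera images.
- arch_board: Board to put away, the taller: brown wood, 110 mm wide (own y), 12 thick (x, face normal), 150 tall (z, up the board); flat foot, upper end a half disc of 55 mm radius, dark dot 85 mm up. Origin: centre of its foot. Starts leaning 25 degrees, top towards the robot, on its stand, at either side; the upper half is free on both faces and it lifts out along its own z. About 0.15 kg.
- square_board: Bystander, leave it: same wood, square corners, 110 mm wide, 110 tall, 12 thick, dark dot 85 mm up, leaning the same way on an identical stand at the other side. Origin and axes as for the round-topped board.
- stand_a: Pale wooden stand of the round-topped board, fixed. Origin: centre of the underside of its 120 x 90 mm base, z up, x away from the robot. The board's foot starts 27 mm ahead in x and 24 mm up. Its backrest, 80 mm wide on the board's robot side, reaches 75 mm up the board; a 6 mm high lip stands 4 mm in front of the foot. Turned at most 17 degrees.
- rack: Pale wooden block, fixed, 85 (x) x 190 (y) x 62 mm tall, turned at most 15 degrees. Origin: centre of underside, z up. One slot in its top runs along y, centred: 16 mm wide, 140 long, floor 12 mm above the origin, sides upright to 49 mm; the top 13 mm is a 45 degree chamfer all round (mouth 42 mm wide). Leaning, the board's foot enters only the mouth; upright it slides down freely.
There are look-alikes about, which are no part of the job. What is shaped like the arch_board but pink, purple or red is not meant.

How it is judged:
By the outcome, as a careful person would: the job done as asked, in the order asked, and still so for the second after the job is handed in, with the robot touching nothing.
It also fails if it takes over 45 s, if anything falls off the work surface, if the arm or the gripper's body presses on something with over 40 N, if the wrist force passes 120 N, or if a joint passes its speed limit or range.

## Working session

There is one attempt and no reset: what is moved stays moved. The work goes in short steps, Python scripts to look and compute and a tool call to move; the robot and the scene stay as the last step left them, time stands still between calls to the robot, and variables do not carry over. Pictures are saved under pics/ and viewed, and the job is handed in when it is done.

Besides the shell and the picture viewer there is one more tool, called after "Request:" as name(argument=value, ...) on one line, values as JSON. apply_moves: Moves the arm, as the interface text tells. Its arguments: {"type":"object","properties":{"increments":{"type":"array","items":{"type":"number"}}},"required":["increments"]}

```bash
mkdir -p pics; python3 - <<'E'
from bench import state,camera
import cv2,numpy as np
s=state()
for k in s: print(k,s[k])
for n in ["scene","top","wrist"]:
    c=camera(n); cv2.imwrite(f"pics/{n}0.png",c["img"][:,:,::-1]); print(n,c["K"].tolist(),np.round(c["pose"],4).tolist())
    np.savez(f"{n}0.npz",**c)
E
```

```text
time_s 0.0
joint_positions [-1.40898574e+00  3.42778238e-01  1.52501420e+00 -2.02055249e-05
  1.27539742e+00 -1.46012670e-01]
joint_vel [ 0.00177009  0.00209177  0.00198621  0.00077646 -0.00016079  0.0013101 ]
tau [-1.11494570e-03 -4.33678257e+01 -2.46010745e+01 -1.01221658e-04
  7.81170151e-03 -3.29460704e-05]
tcp_pos [ 0.1590111  -0.49992133  0.23059813]
eef_rot [ 8.07152315e-01 -5.90342699e-01 -5.75918039e-04 -5.53332234e-04]
force [-0.25823784 -0.63655887  0.05370497]
torque [-0.01330112 -0.02751208 -0.02564909]
finger_gap 0.08559500314643946
scene [[424.9797983313356, 0.0, 280.37560736637283], [0.0, 424.9797983313356, 211.41462746312612], [0.0, 0.0, 1.0]] [[-0.1969, 0.5532, -0.8094, 1.3337], [0.9803, 0.0969, -0.1722, 0.1136], [-0.0168, -0.8274, -0.5614, 0.6824], [0.0, 0.0, 0.0, 1.0]]
top [[529.84300134191, 0.0, 288.03262134155545], [0.0, 529.84300134191, 202.7601668926682], [0.0, 0.0, 1.0]] [[-0.0152, -0.9864, 0.1634, 0.181], [-0.9998, 0.0176, 0.0134, -0.0726], [-0.0161, -0.1632, -0.9865, 1.63], [0.0, 0.0, 0.0, 1.0]]
wrist [[329.6694820465036, 0.0, 282.5440845030757], [0.0, 329.6694820465036, 211.6125769310816], [0.0, 0.0, 1.0]] [[0.3029, -0.9164, -0.2618, 0.2244], [-0.953, -0.2918, -0.0812, -0.4789], [-0.002, 0.2741, -0.9617, 0.3725], [0.0, 0.0, 0.0, 1.0]]
```

View pics/scene0.png

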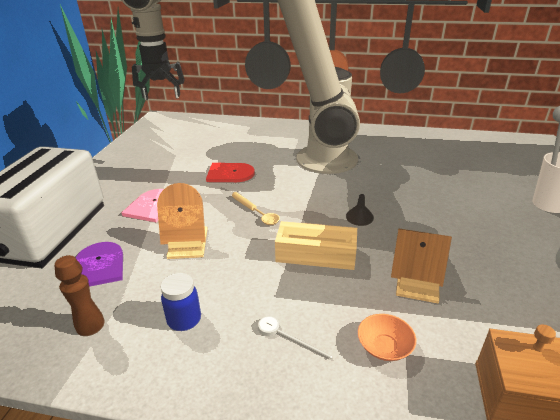

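View pics/top0.png

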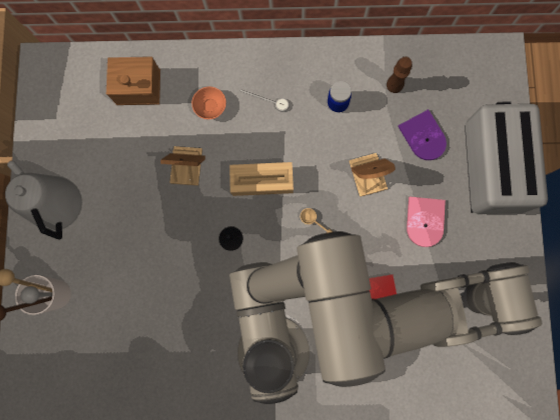

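View pics/wrist0.png

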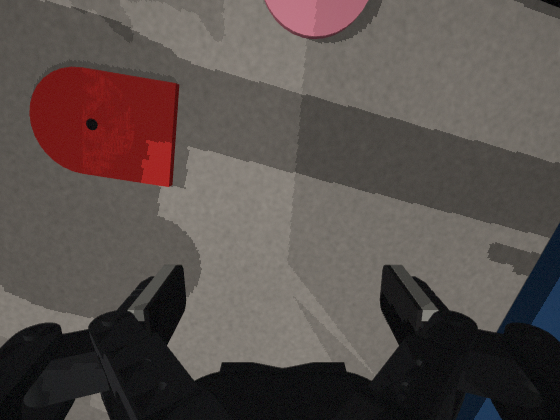

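The pictures show the candidates for arch_board. In the scene view these are the brown round-topped board on a stand (182,210), the red one lying flat (232,172), the pink one lying flat (145,205), the purple one (100,260) and the brown square board (422,258). I choose the brown round-topped one at scene (182,210) and top (373,168). Next I check it in close crops.

```bash
python3 - <<'E'
import cv2,numpy as np
s=cv2.imread("pics/scene0.png");t=cv2.imread("pics/top0.png")
a=cv2.resize(s[175:270,140:230],None,fx=6,fy=6,interpolation=cv2.INTER_CUBIC)
cv2.imwrite("pics/c1.png",a)
cv2.imwrite("pics/c2.png",cv2.resize(t[140:205,340:405],None,fx=9,fy=9,interpolation=cv2.INTER_CUBIC))
cv2.imwrite("pics/c3.png",cv2.resize(t[150:205,220:300],None,fx=9,fy=9,interpolation=cv2.INTER_CUBIC))
cv2.imwrite("pics/c4.png",cv2.resize(s[215:275,265:365],None,fx=8,fy=8,interpolation=cv2.INTER_CUBIC))
E
```

```text
(no output)
```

View pics/c1.png

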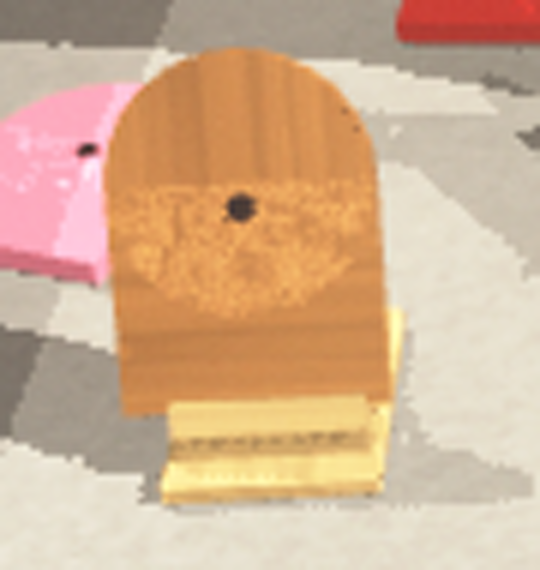

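View pics/c2.png

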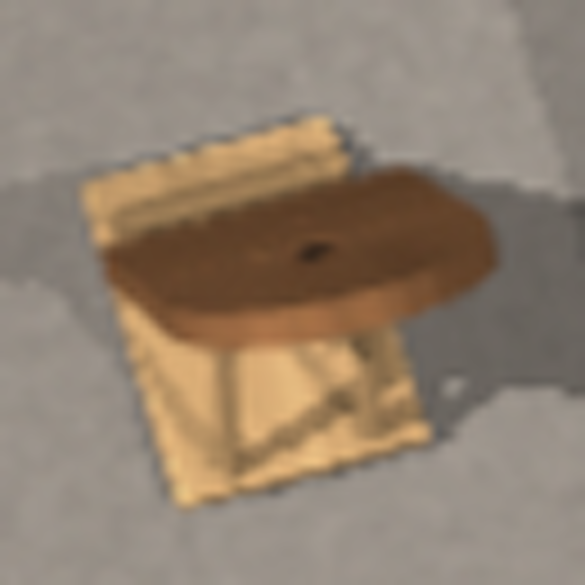

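View pics/c3.png

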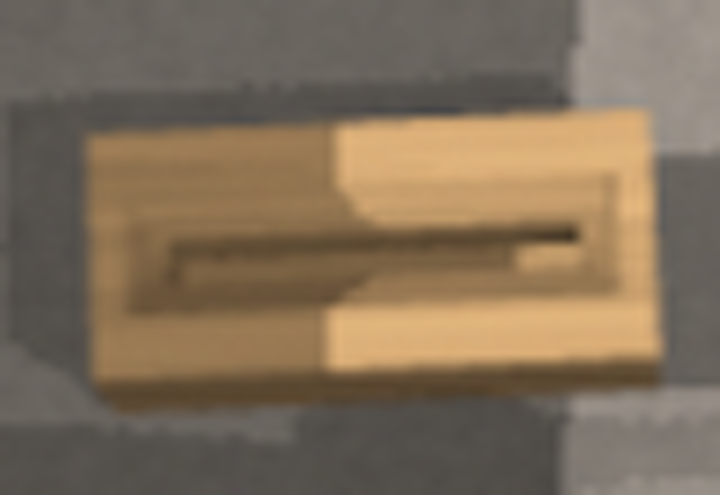

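View pics/c4.png

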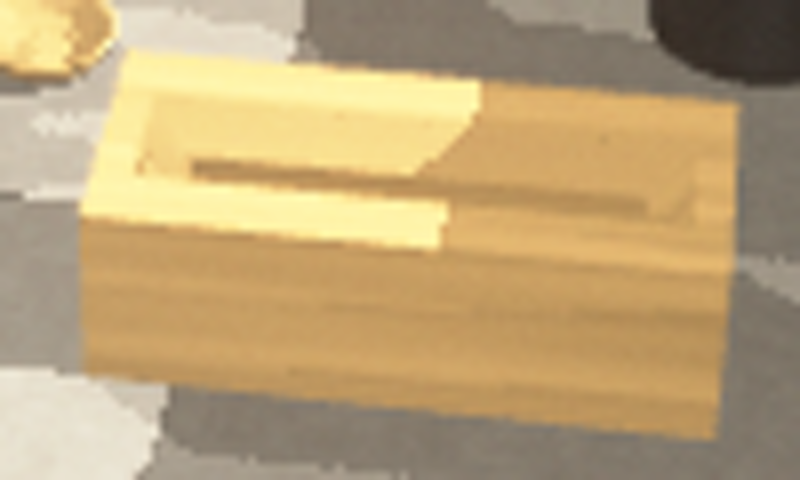

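The crop confirms it: brown, round top, dark dot, on a pale stand turned by about 15°. Now I measure.

```bash
cat > h.py <<'E'
import numpy as np,cv2
from scipy.spatial.transform import Rotation as R
def ld(n): return dict(np.load(n+".npz"))
def ray(c,uv):
    d=np.linalg.inv(c["K"])@np.array([uv[0],uv[1],1.0]); return c["pose"][:3,3],c["pose"][:3,:3]@d
def onz(c,uv,z):
    o,d=ray(c,uv); return o+d*(z-o[2])/d[2]
def tri(c1,u1,c2,u2):
    o1,d1=ray(c1,u1);o2,d2=ray(c2,u2)
    d1=d1/np.linalg.norm(d1);d2=d2/np.linalg.norm(d2)
    s=np.linalg.lstsq(np.c_[d1,-d2],o2-o1,rcond=None)[0]
    a=o1+s[0]*d1;b=o2+s[1]*d2
    return (a+b)/2,np.linalg.norm(a-b)
def proj(c,p):
    q=np.linalg.inv(c["pose"])@np.r_[p,1]; u=c["K"]@q[:3]; return u[:2]/u[2]
E
python3 - <<'E'
from h import *
np.set_printoptions(precision=4,suppress=True)
t=ld("top0");s=ld("scene0")
f=lambda p,k,o:((p[0]+.5)/k-.5+o[0],(p[1]+.5)/k-.5+o[1])
T=[f(p,9,(220,150)) for p in [(88,135),(648,110),(660,360),(95,380)]]
S=[f(p,8,(265,215)) for p in [(730,270),(80,215),(128,50),(740,103)]]
P=[onz(t,u,.062) for u in T];Q=[onz(s,u,.062) for u in S]
for a,b,u,v in zip(P,Q,T,S): print("rack",a,b,tri(t,u,s,v))
for X in (P,Q):
    X=np.array(X); c=X.mean(0); e=X[0]-X[1]+X[3]-X[2]; print("c",c,"yaw of y axis",np.degrees(np.arctan2(-e[0],e[1])),np.linalg.norm(X[0]-X[1]),np.linalg.norm(X[1]-X[2]))
for z in (0.0,.01,.015):
    B=np.array([onz(t,f(p,9,(340,140)),z) for p in [(82,187),(332,115),(432,436),(180,503)]])
    e=B[0]-B[1]+B[3]-B[2];g=B[0]-B[3]+B[1]-B[2]
    print("base",z,B.mean(0),np.linalg.norm(e)/2,np.linalg.norm(g)/2,"yaw",np.degrees(np.arctan2(-e[0],e[1])),np.degrees(np.arctan2(g[1],g[0])))
print("dot",tri(t,f((318,252),9,(340,140)),s,f((240,207),6,(140,175))))
E
```

```text
rack [0.5618 0.1254 0.062 ] [0.5571 0.1235 0.062 ] (array([0.561 , 0.1243, 0.0653]), np.float64(0.0015482863898575127))
rack [ 0.5669 -0.0639  0.062 ] [ 0.565  -0.0654  0.062 ] (array([ 0.5666, -0.0645,  0.0634]), np.float64(0.001105933603557128))
rack [ 0.4809 -0.0665  0.062 ] [ 0.4804 -0.068   0.062 ] (array([ 0.4809, -0.0672,  0.0625]), np.float64(0.0013025015162868245))
rack [0.4775 0.1229 0.062 ] [0.4752 0.1223 0.062 ] (array([0.4773, 0.1225, 0.0635]), np.float64(0.0004261972970511416))
c [0.5218 0.0295 0.062 ] yaw of y axis 1.2727134274670289 0.1894481289528293 0.0860086056835224
c [0.5194 0.0281 0.062 ] yaw of y axis 1.971129515756823 0.18913150673783835 0.08467931935301781
base 0.0 [ 0.5384 -0.303   0.    ] 0.09129591517721397 0.11805920639981755 yaw 14.690972543161681 14.681004834001454
base 0.01 [ 0.5362 -0.3016  0.01  ] 0.09073582916896758 0.11733493183045854 yaw 14.690972543161656 14.681004834001445
base 0.015 [ 0.5351 -0.3009  0.015 ] 0.09045578616484434 0.11697279454577898 yaw 14.690972543161656 14.681004834001477
dot (array([ 0.5342, -0.3092,  0.1052]), np.float64(0.0004902468652870339))
```

Measured against the given sizes:

| Thing | Position | Turn | Check |
|---|---|---|---|
| Rack | centre (0.5205, 0.029) | about 1.5° | top 189 x 86 mm, given 190 x 85 |
| Stand | centre (0.537, -0.302) | 14.7° | base 91 x 118 mm, given 90 x 120 |
| Dot on the board | (0.534, -0.309, 0.105) | | expected height 0.104 |

Next I compute the pre-grasp move.

```bash
cat >> h.py <<'E'
from bench import state
def frame(yaw,lean):
    # board axes (cols x,y,z): yaw deg, top leaning toward robot by lean deg
    return (R.from_euler('z',yaw,degrees=True)*R.from_euler('y',-lean,degrees=True)).as_matrix()
FLIP=np.diag([1,-1,-1.])  # tool axes in board axes: x=bx, y=-by, z=-bz
def goal(foot,yaw,lean,h,dx=0,dy=0):
    B=frame(yaw,lean); return np.asarray(foot)+B@np.array([dx,dy,h]), B@FLIP
def rel(p,M,s=None):
    s=s or state(); q=R.from_quat(s["eef_rot"])
    rv=(q.inv()*R.from_matrix(M)).as_rotvec(degrees=True); d=q.inv().apply(p-np.array(s["tcp_pos"]))
    print("goal",np.round(p,4),"turn",np.round(rv,2),np.round(np.linalg.norm(rv),1),"shift",np.round(d,4),np.round(np.linalg.norm(d),3)); return rv,d
E
python3 - <<'E'
from h import *
rel(*goal((.5637,-.3015,.0256),14.7,25,.230))
E
```

```text
goal [ 0.4697 -0.3262  0.2341] turn [ 18.91  20.01 -85.58] 89.9 shift [-0.0716 -0.3487 -0.0031] 0.356
```

Request:
apply_moves(increments=[18.9, 20.0, -85.6, -0.0716, -0.3487, -0.003, 0.06, 18.9, 20.0, -85.6, -0.0716, -0.3487, -0.003, 0.06, 18.9, 20.0, -85.6, -0.0716, -0.3487, -0.003, 0.06, 18.9, 20.0, -85.6, -0.0716, -0.3487, -0.003, 0.06, 18.9, 20.0, -85.6, -0.0716, -0.3487, -0.003, 0.06])

```text
time_s: 0.57
tcp_pos: [0.3422, -0.3972, 0.233]
eef_rot: [0.942, -0.323, 0.094, -0.012]
force: [-0.2, -0.3, -0.9]
finger_gap: 0.0602
```

```bash
python3 - <<'E'
from h import *
rel(*goal((.5637,-.3015,.0256),14.7,25,.230)); print(state())
E
```

```text
goal [ 0.4697 -0.3262  0.2341] turn [ 11.37  11.95 -51.16] 53.8 shift [ 0.0555 -0.1335  0.0199] 0.146
{'time_s': 0.5667, 'joint_positions': array([-1.09537844,  0.26073902,  1.65200457,  0.16450922,  1.11391457,
       -0.49882858]), 'joint_vel': array([ 0.78068839, -0.0279179 ,  0.09384342,  0.39730528, -0.34041083,
       -0.83527112]), 'tau': array([ -4.22601074, -39.97174859, -24.17270601,   0.06549171,
         0.12631559,   1.12496138]), 'tcp_pos': array([ 0.34221168, -0.39716313,  0.23304111]), 'eef_rot': array([ 0.94165108, -0.32293492,  0.09414643, -0.01194735]), 'force': array([-0.15575571, -0.29104406, -0.90338868]), 'torque': array([-0.01327927,  0.057812  ,  0.0428408 ]), 'finger_gap': 0.06024820319578683}
```

Request:
apply_moves(increments=[11.0, 11.6, -50, 0.05, -0.12, 0.018, 0.06, 11.0, 11.6, -50, 0.05, -0.12, 0.018, 0.06, 11.0, 11.6, -50, 0.05, -0.12, 0.018, 0.06, 11.0, 11.6, -50, 0.05, -0.12, 0.018, 0.06, 11.0, 11.6, -50, 0.05, -0.12, 0.018, 0.06])

```text
time_s: 0.98
tcp_pos: [0.4582, -0.333, 0.2336]
eef_rot: [0.983, -0.024, 0.178, -0.023]
force: [-0.5, 0.7, 0.2]
finger_gap: 0.0599
```

```bash
python3 - <<'E'
from h import *
rel(*goal((.5637,-.3015,.0256),14.7,25,.230))
E
```

```text
goal [ 0.4697 -0.3262  0.2341] turn [  3.72   4.05 -16.77] 17.7 shift [ 0.0106 -0.0073  0.0039] 0.013
```

Request:
apply_moves(increments=[3.3, 3.5, -14.8, 0.01, -0.006, 0.003, 0.06, 3.3, 3.5, -14.8, 0.01, -0.006, 0.003, 0.06, 3.3, 3.5, -14.8, 0.01, -0.006, 0.003, 0.06, 3.3, 3.5, -14.8, 0.01, -0.006, 0.003, 0.06])

```text
time_s: 1.32
tcp_pos: [0.4663, -0.3302, 0.2341]
eef_rot: [0.972, 0.102, 0.209, -0.027]
force: [-0.6, -0.6, 0.3]
finger_gap: 0.0599
```

```bash
python3 - <<'E'
from h import *
from bench import camera
rel(*goal((.5637,-.3015,.0256),14.7,25,.230))
for n in ("wrist","top","scene"):
    c=camera(n); np.savez(n+"1.npz",**c); cv2.imwrite(f"pics/{n}1.png",c["img"][:,:,::-1])
E
```

```text
goal [ 0.4697 -0.3262  0.2341] turn [ 0.55  0.66 -2.57] 2.7 shift [ 0.0038 -0.0032  0.0018] 0.005
```

View pics/wrist1.png

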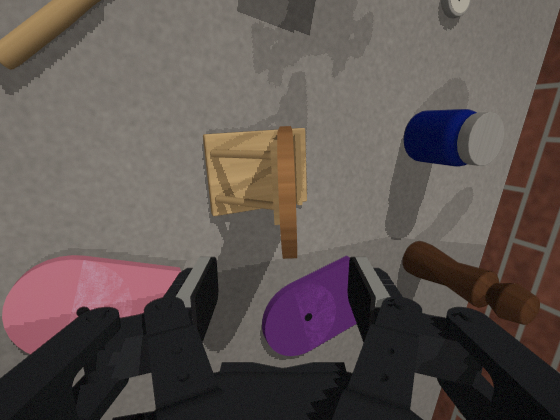

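View pics/scene1.png

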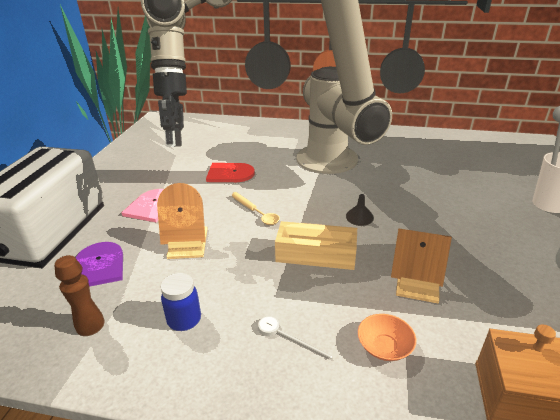

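```bash
python3 - <<'E'
from h import *
w=ld("wrist1");im=w["img"].astype(int)
B=frame(14.7,25);F=np.array((.5637,-.3015,.0256))
for y,z in ((.055,0),(.055,.095),(.0476,.1225),(0,.15),(-.0476,.1225),(-.055,.095),(-.055,0)):
    print(y,z,*[np.round(proj(w,F+B@np.array([x,y,z])),1) for x in (-.006,.006)])
hsv=cv2.cvtColor(w["img"],cv2.COLOR_RGB2HSV)
m=cv2.inRange(hsv,(5,110,90),(18,255,255)); m[:, :240]=0;m[:,340:]=0
for r in range(122,264,8):
    c=np.flatnonzero(m[r]); print(r,c.min() if len(c) else None,c.max() if len(c) else None,len(c))
cv2.imwrite("pics/c5.png",cv2.resize(w["img"][110:270,190:330,::-1],None,fx=3.7,fy=3.7,interpolation=cv2.INTER_CUBIC))
E
```

```text
0.055 0 [281.8 127.1] [292.7 126.6]
0.055 0.095 [280.2 131.3] [294.8 130.7]
0.0476 0.1225 [280.  143.3] [296.  142.6]
0 0.15 [282.4 214.9] [299.4 214.2]
-0.0476 0.1225 [285.4 260. ] [299.9 259.5]
-0.055 0.095 [285.9 254.7] [299.  254.2]
-0.055 0 [286.  222.2] [296.1 221.8]
122 None None 0
130 277 304 27
138 240 304 45
146 243 304 52
154 240 305 66
162 240 305 55
170 240 305 56
178 245 305 59
186 240 301 61
194 240 306 65
202 240 299 52
210 240 295 30
218 274 295 22
226 280 295 16
234 281 296 16
242 282 282 1
250 None None 0
258 None None 0
```

View pics/c5.png

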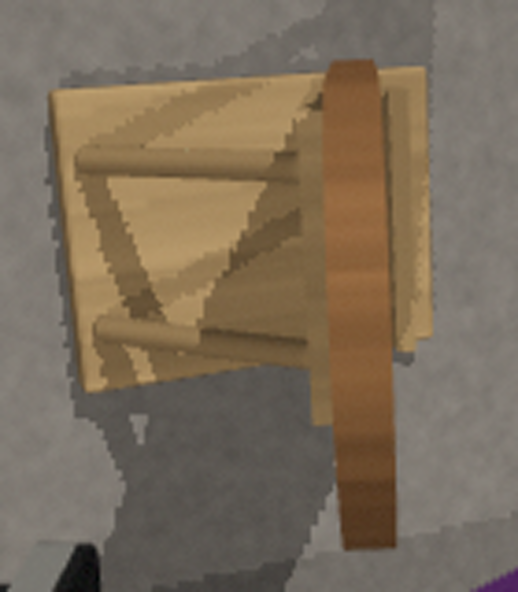

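Wrist view: the board's upper edge runs from about (285,127) to (290,258). That is within about 2 mm of the prediction, offset towards the robot, and the yaw agrees to within about 0.5°. The y position from the dot is confirmed. I shift 1.5 mm along the board's -x and approach.

```bash
python3 - <<'E'
from h import *
F=(.5622,-.3019,.0250)
rel(*goal(F,14.7,25,.180));rel(*goal(F,14.7,25,.090))
E
```

```text
goal [ 0.4886 -0.3212  0.1881] turn [ 0.6   0.67 -2.63] 2.8 shift [ 0.0022 -0.0035  0.052 ] 0.052
goal [ 0.5254 -0.3116  0.1066] turn [ 0.6   0.67 -2.63] 2.8 shift [ 0.0032 -0.0045  0.142 ] 0.142
```

Request:
apply_moves(increments=[0.6, 0.7, -2.6, 0.0012, -0.0027, 0.02, 0.06, 0.6, 0.7, -2.6, 0.0022, -0.0035, 0.045, 0.06, 0.6, 0.7, -2.6, 0.0022, -0.0035, 0.052, 0.06, 0.6, 0.7, -2.6, 0.0022, -0.0035, 0.052, 0.06])

```text
time_s: 1.8
tcp_pos: [0.4885, -0.32, 0.1865]
eef_rot: [0.968, 0.125, 0.214, -0.029]
force: [-0.1, -0.6, -0.1]
finger_gap: 0.0603
```

```bash
python3 - <<'E'
from h import *
F=(.5622,-.3019,.0250)
rel(*goal(F,14.7,25,.180));rel(*goal(F,14.7,25,.090))
from bench import camera
c=camera("wrist"); cv2.imwrite("pics/wrist2.png",c["img"][:,:,::-1])
E
```

```text
goal [ 0.4886 -0.3212  0.1881] turn [-0.21  0.04 -0.02] 0.2 shift [ 0.0005  0.0012 -0.0015] 0.002
goal [ 0.5254 -0.3116  0.1066] turn [-0.21  0.04 -0.02] 0.2 shift [0.0006 0.0015 0.0885] 0.088
```

View pics/wrist2.png

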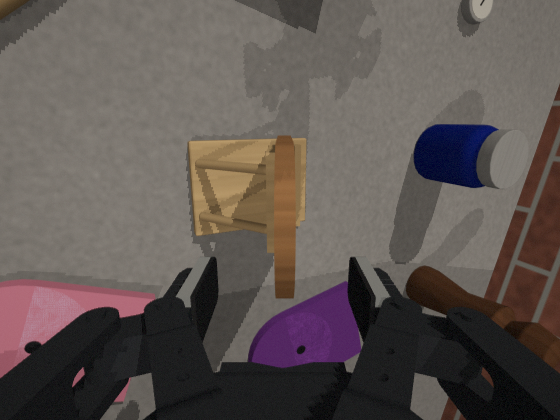

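The board's edge is at column about 285, midway between the fingers at 217 and 350 (midpoint 283). I go down along the board and close.

Request:
apply_moves(increments=[-0.2, 0, 0, 0.0006, 0.0013, 0.025, 0.06, -0.2, 0, 0, 0.0006, 0.0013, 0.055, 0.06, -0.2, 0, 0, 0.0006, 0.0013, 0.08, 0.06, -0.2, 0, 0, 0.0006, 0.0013, 0.0885, 0.05, -0.2, 0, 0, 0.0006, 0.0013, 0.0885, 0.04])

```text
time_s: 2.27
tcp_pos: [0.5258, -0.3123, 0.1075]
eef_rot: [0.968, 0.125, 0.215, -0.027]
force: [-0.8, 0.2, -0.1]
finger_gap: 0.0405
```

```bash
python3 - <<'E'
from h import *
F=(.5622,-.3019,.0250)
rel(*goal(F,14.7,25,.090)); print(state()["force"])
E
```

```text
goal [ 0.5254 -0.3116  0.1066] turn [ 0.07 -0.    0.03] 0.1 shift [-0.0006 -0.0008  0.0008] 0.001
[-0.81376997  0.21053246 -0.09466364]
```

Request:
apply_moves(increments=[0, 0, 0, 0, 0, 0, 0.025, 0, 0, 0, 0, 0, 0, 0.015, 0, 0, 0, 0, 0, 0, 0.005, 0, 0, 0, 0, 0, 0, 0, 0, 0, 0, 0, 0, 0, 0])

```text
time_s: 2.68
tcp_pos: [0.526, -0.3141, 0.1104]
eef_rot: [0.968, 0.125, 0.216, -0.024]
force: [-4.4, -1.7, 7.3]
finger_gap: 0.0116
```

Request:
apply_moves(increments=[0, 0, 0, 0, 0, 0, 0, 0, 0, 0, 0, 0, 0, 0, 0, 0, 0, 0, 0, 0, 0])

```text
time_s: 2.93
tcp_pos: [0.526, -0.3141, 0.1104]
eef_rot: [0.968, 0.125, 0.216, -0.024]
force: [-5.0, -2.1, 6.6]
finger_gap: 0.0114
```

```bash
python3 - <<'E'
from h import *
from bench import camera
F=(.5622,-.3019,.0250)
rel(*goal(F,14.7,25,.090)); s=state();print(s["force"],s["torque"],s["finger_gap"])
for n in ("wrist","scene"):
    c=camera(n); np.savez(n+"3.npz",**c); cv2.imwrite(f"pics/{n}3.png",c["img"][:,:,::-1])
E
```

```text
goal [ 0.5254 -0.3116  0.1066] turn [ 0.39 -0.14  0.08] 0.4 shift [-0.0015 -0.0026  0.0035] 0.005
[-5.03538542 -2.09144725  6.64819456] [-0.02788133  0.44465868  0.06104451] 0.01142286281151294
```

View pics/wrist3.png

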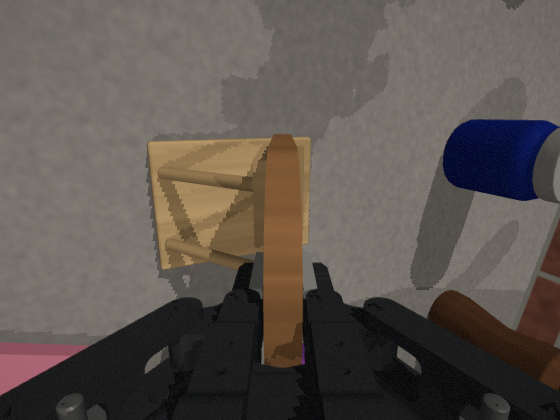

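View pics/scene3.png

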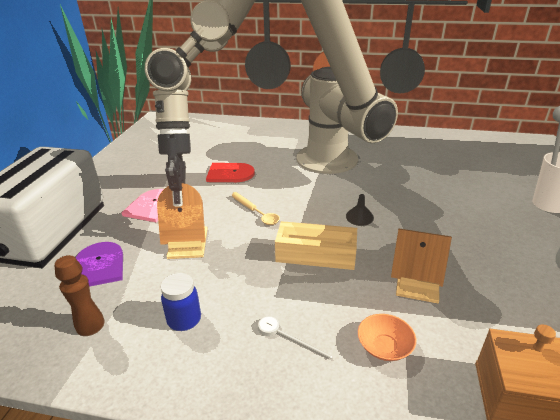

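The board is gripped: the gap is 11.4 mm and the force is small. I lift along the board's own z.

Request:
apply_moves(increments=[0, 0, 0, 0, 0, -0.01, 0, 0, 0, 0, 0, 0, -0.025, 0, 0, 0, 0, 0, 0, -0.045, 0, 0, 0, 0, 0, 0, -0.07, 0, 0, 0, 0, 0, 0, -0.09, 0])

```text
time_s: 3.45
tcp_pos: [0.4882, -0.3223, 0.1919]
eef_rot: [0.968, 0.125, 0.215, -0.026]
force: [-1.2, -0.4, -2.6]
finger_gap: 0.0111
```

```bash
python3 - <<'E'
from h import *
from bench import camera
s=state();print(s["force"],s["torque"],s["finger_gap"],s["tcp_pos"])
for n in ("wrist","scene"):
    c=camera(n); np.savez(n+"4.npz",**c); cv2.imwrite(f"pics/{n}4.png",c["img"][:,:,::-1])
print(state()["tcp_pos"])
E
```

```text
[-1.17541043 -0.36403252 -2.60449413] [-0.07131607  0.31835609 -0.01892322] 0.011141733330205753 [ 0.48817268 -0.32233643  0.19187147]
[ 0.48883647 -0.3239357   0.19366711]
```

View pics/scene4.png

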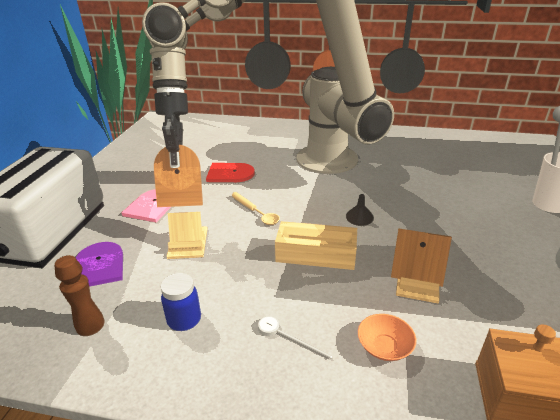

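View pics/wrist4.png

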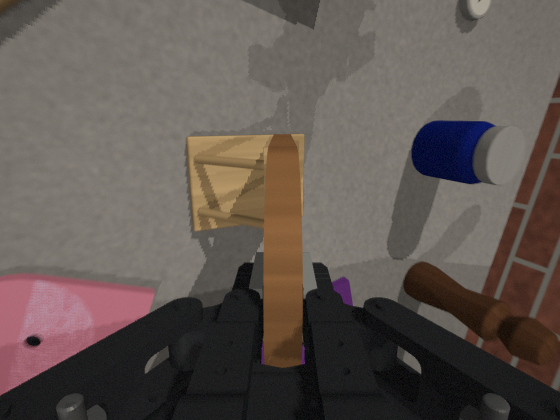

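Lifted clear of the stand. In the scene view the foot corners are at about (160,205) and (202,204). Next I measure how the board sits in the hand.

```bash
python3 - <<'E'
from h import *
c=ld("scene4")
cv2.imwrite("pics/c6.png",cv2.resize(c["img"][135:220,140:220,::-1],None,fx=7,fy=7,interpolation=cv2.INTER_CUBIC))
s=state();print(s["tcp_pos"],R.from_quat(s["eef_rot"]).as_matrix())
E
```

```text
[ 0.48883647 -0.3239357   0.19366711] [[ 0.87481968  0.25165181  0.41395881]
 [ 0.23164645 -0.96777147  0.09878415]
 [ 0.42547674  0.00947378 -0.90491977]]
```

View pics/c6.png

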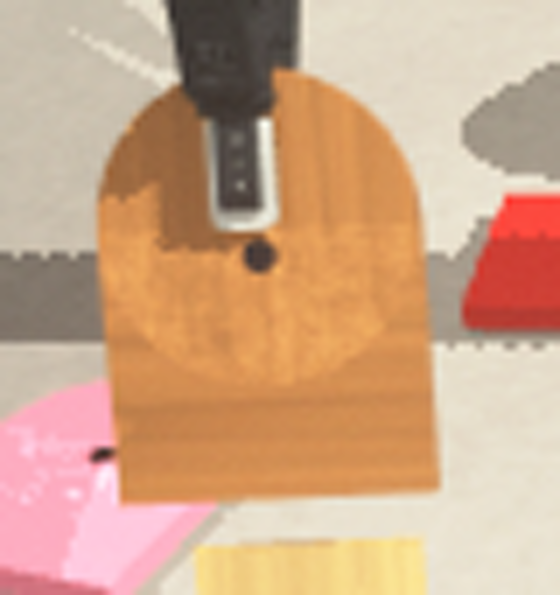

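```bash
python3 - <<'E'
from h import *
c=ld("scene4");s=state();T=np.array(s["tcp_pos"]);B=R.from_quat(s["eef_rot"]).as_matrix()@FLIP
for n,p in dict(dot=(258,256),L=(122,503),Rr=(438,488),el=(98,205),er=(420,215)).items():
    uv=((p[0]+.5)/7-.5+140,(p[1]+.5)/7-.5+135)
    o,d=ray(c,uv); k=((T+B[:,0]*.006-o)@B[:,0])/(d@B[:,0]); q=B.T@(o+k*d-T); print(n,np.round(q,4))
print(np.round(B,3))
E
```

```text
dot [ 0.006   0.0022 -0.0071]
L [ 0.006  -0.0507 -0.0915]
Rr [ 0.006   0.0591 -0.0903]
el [ 0.006  -0.0511  0.0121]
er [0.006  0.0586 0.0051]
[[ 0.875 -0.252 -0.414]
 [ 0.232  0.968 -0.099]
 [ 0.425 -0.009  0.905]]
```

The board in the hand: foot 91.5 mm below the TCP, centre +3.5 mm in the board's y, in-plane tilt under 1°. Now I carry it to above the rack, still leaning.

```bash
cat >> h.py <<'E'
H=.0915;YO=.0035
RK=np.array([.5206,.029]);RY=1.5
def fgoal(foot,yaw,lean): return goal(foot,yaw,lean,H,0,-YO)
def foot():
    s=state();B=R.from_quat(s["eef_rot"]).as_matrix()@FLIP
    print("foot",np.round(np.array(s["tcp_pos"])+B@np.array([0,YO,-H]),4),"bz",np.round(B[:,2],3),"lean",np.round(np.degrees(np.arctan2(-B[0,2],B[2,2])),2),"F",np.round(s["force"],1),"T",np.round(s["torque"],2),"gap",s["finger_gap"],"t",s["time_s"])
E
python3 - <<'E'
from h import *
foot()
rel(*fgoal((*RK,.135),RY,25))
E
```

```text
foot [ 0.5258 -0.3115  0.1108] bz [-0.414 -0.099  0.905] lean 24.58 F [ 0.4 -0.3 -1.6] T [-0.12  0.32 -0.02] gap 0.011201827576335546 t 3.55
goal [0.482  0.0245 0.2179] turn [-5.06 -0.24 12.07] 13.1 shift [ 0.0851 -0.3387  0.0097] 0.349
```

Request:
apply_moves(increments=[0, 0, 0, 0.0128, 0, -0.027, 0, -1, 0, 2.4, 0.025, -0.04, -0.025, 0, -2, 0, 4.8, 0.035, -0.08, -0.02, 0, -3, 0, 7.2, 0.045, -0.12, -0.015, 0, -4, 0, 9.6, 0.055, -0.16, -0.01, 0])

```text
time_s: 3.97
tcp_pos: [0.4915, -0.154, 0.2208]
eef_rot: [0.976, 0.034, 0.216, -0.01]
force: [0.3, 0.2, -1.3]
finger_gap: 0.0109
```

```bash
python3 - <<'E'
from h import *
foot()
rel(*fgoal((*RK,.135),RY,25))
E
```

```text
foot [ 0.5298 -0.1472  0.1379] bz [-0.421 -0.035  0.906] lean 24.93 F [ 0.3  0.2 -1.3] T [-0.01  0.27  0.01] gap 0.010891877717725743 t 3.9667
goal [0.482  0.0245 0.2179] turn [-1.38 -0.    2.19] 2.6 shift [ 0.0013 -0.1786  0.0048] 0.179
```

Request:
apply_moves(increments=[-0.3, 0, 0.5, 0, -0.04, 0.001, 0, -0.6, 0, 0.9, 0, -0.08, 0.002, 0, -0.9, 0, 1.3, 0.0005, -0.12, 0.003, 0, -1, 0, 1.6, 0.001, -0.15, 0.004, 0, -1, 0, 1.6, 0.001, -0.165, 0.004, 0])

```text
time_s: 4.38
tcp_pos: [0.4811, 0.0126, 0.2181]
eef_rot: [0.976, 0.022, 0.216, -0.006]
force: [-0.4, -0.3, -2.2]
finger_gap: 0.0112
```

```bash
python3 - <<'E'
from h import *
from bench import camera
foot()
for n in ("top","scene","wrist"):
    c=camera(n); np.savez(n+"5.npz",**c); cv2.imwrite(f"pics/{n}5.png",c["img"][:,:,::-1])
    if n=="scene": cv2.imwrite("pics/c7.png",cv2.resize(c["img"][130:280,250:380,::-1],None,fx=4,fy=4,interpolation=cv2.INTER_CUBIC))
foot()
rel(*fgoal((*RK,.135),RY,25))
E
```

```text
foot [0.5194 0.0179 0.1352] bz [-0.421 -0.02   0.907] lean 24.9 F [-0.4 -0.3 -2.2] T [-0.09  0.36 -0.02] gap 0.011228757262371653 t 4.3833
foot [0.5206 0.0157 0.1356] bz [-0.422 -0.019  0.907] lean 24.95 F [ 0.3  0.4 -1.7] T [0.02 0.37 0.02] gap 0.01118350572230654 t 4.5333
goal [0.482  0.0245 0.2179] turn [-0.48  0.03  0.97] 1.1 shift [ 0.0002 -0.014   0.0007] 0.014
```

View pics/c7.png

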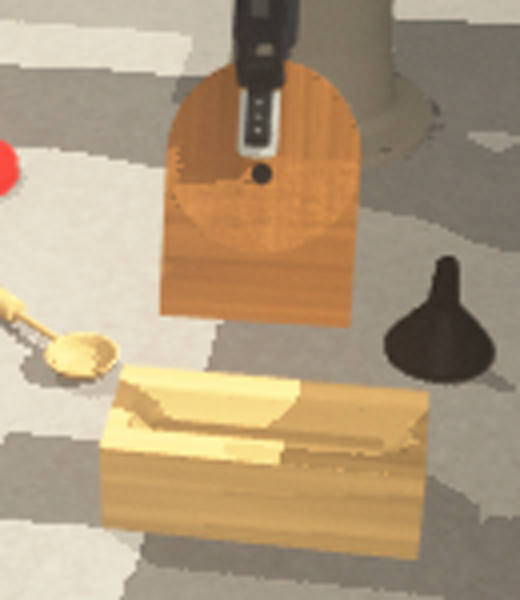

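View pics/wrist5.png

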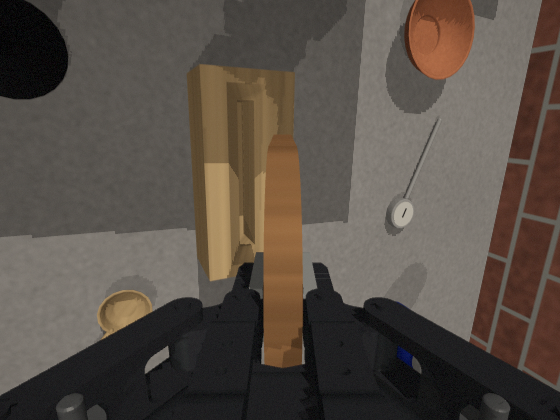

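```bash
python3 - <<'E'
from h import *
w=ld("wrist5")
cv2.imwrite("pics/c8.png",cv2.resize(w["img"][55:290,180:310,::-1],None,fx=2.5,fy=2.5,interpolation=cv2.INTER_CUBIC))
t=ld("top5")
cv2.imwrite("pics/c9.png",cv2.resize(t["img"][140:240,210:310,::-1],None,fx=6,fy=6,interpolation=cv2.INTER_CUBIC))
E
```

```text
(no output)
```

View pics/c8.png

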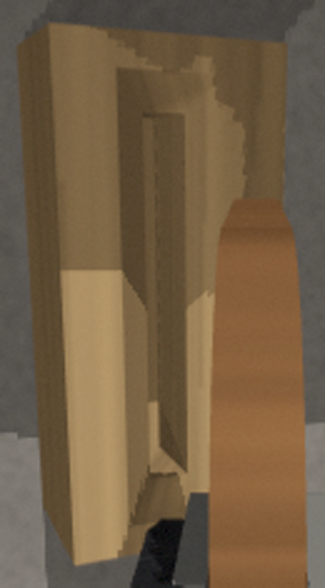

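View pics/c9.png

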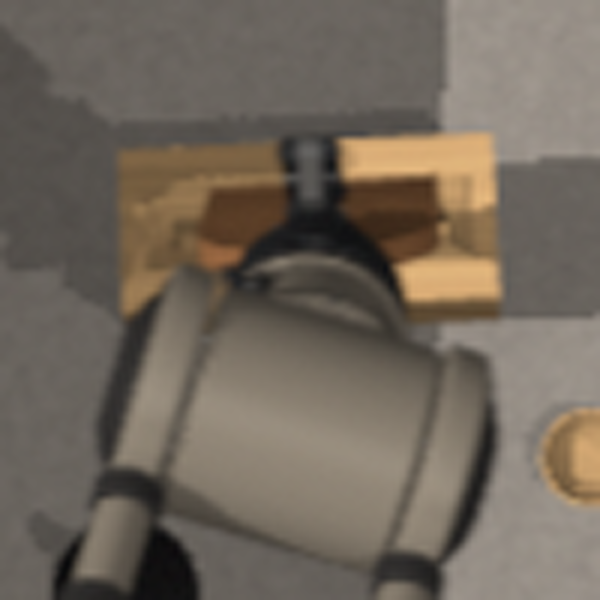

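```bash
python3 - <<'E'
from h import *
w=ld("wrist5");s5=ld("scene5")
g=lambda p:((p[0]+.5)/2.5-.5+180,(p[1]+.5)/2.5-.5+55)
for n,p,z in (("top +y,-x",(50,23),.062),("+y,+x",(287,42),.062),("-y,-x",(76,563),.062),("mouth +y-x",(118,68),.062),("slot +y-x",(143,115),.049),("slot +y+x",(185,115),.049),("slot -y+x",(187,475),.049)):
    print(n,onz(w,g(p),z))
yx=R.from_euler('z',1.5,degrees=True).as_matrix()
for n,l in (("c",(-.0425,.095,.062)),("c",(.0425,.095,.062)),("c",(-.0425,-.095,.062)),("m",(-.021,.083,.062)),("s",(-.008,.07,.049)),("s",(.008,.07,.049)),("s",(.008,-.07,.049))): print(n,yx@np.array(l)+np.r_[RK,0])
# scene: foot corners predicted vs seen
s=state();T=np.array(s["tcp_pos"]);B=R.from_quat(s["eef_rot"]).as_matrix()@FLIP
for n,p in dict(dot=(261,174),L=(160,315),Rr=(350,327)).items():
    uv=((p[0]+.5)/4-.5+250,(p[1]+.5)/4-.5+130)
    o,d=ray(s5,uv); k=((T+B[:,0]*.006-o)@B[:,0])/(d@B[:,0]); print(n,np.round(B.T@(o+k*d-T),4))
E
```

```text
top +y,-x [0.47523585 0.12273031 0.062     ]
+y,+x [0.55948189 0.12546826 0.062     ]
-y,-x [ 0.48076315 -0.06569568  0.062     ]
mouth +y-x [0.497312   0.11127144 0.062     ]
slot +y-x [0.51005884 0.09785471 0.049     ]
slot +y+x [0.52591546 0.09890274 0.049     ]
slot -y+x [ 0.52960427 -0.04081199  0.049     ]
c [0.47562775 0.12285493 0.062     ]
c [0.56059863 0.12507997 0.062     ]
c [ 0.48060137 -0.06707997  0.062     ]
m [0.49743451 0.11142184 0.062     ]
s [0.51077036 0.0987666  0.049     ]
s [0.52676487 0.09918543 0.049     ]
s [ 0.53042964 -0.0407666   0.049     ]
dot [ 0.006   0.0052 -0.0094]
L [ 0.006  -0.0481 -0.0941]
Rr [ 0.006   0.0611 -0.0932]
```

The wrist view agrees with the rack estimate to within 1 mm. I use centre (0.520, 0.029) and yaw 1.6°, and lower the leaning foot into the mouth.

```bash
sed -i 's/^H=.*/H=.0925;YO=.0045/; s/^RK=.*/RK=np.array([.5200,.029]);RY=1.6/' h.py; python3 - <<'E'
from h import *
foot()
for z in (.08,.052): rel(*fgoal((*RK,z),RY,25))
E
```

```text
foot [0.521  0.0167 0.1346] bz [-0.422 -0.019  0.907] lean 24.95 F [ 0.3  0.4 -1.7] T [0.02 0.37 0.02] gap 0.01118350572230654 t 4.5333
goal [0.481  0.0234 0.1638] turn [-0.44  0.03  0.88] 1.0 shift [-0.0235 -0.013   0.0493] 0.056
goal [0.481  0.0234 0.1358] turn [-0.44  0.03  0.88] 1.0 shift [-0.0354 -0.013   0.0747] 0.084
```

Request:
apply_moves(increments=[-0.4, 0, 0.9, -0.004, -0.008, 0.008, 0, -0.4, 0, 0.9, -0.012, -0.013, 0.025, 0, -0.4, 0, 0.9, -0.02, -0.013, 0.042, 0, -0.4, 0, 0.9, -0.0235, -0.013, 0.0493, 0, -0.4, 0, 0.9, -0.0235, -0.013, 0.0493, 0])

```text
time_s: 4.95
tcp_pos: [0.4805, 0.0211, 0.162]
eef_rot: [0.977, 0.011, 0.214, -0.003]
force: [-0.2, -0.8, -1.6]
finger_gap: 0.0115
```

```bash
python3 - <<'E'
from h import *
foot()
rel(*fgoal((*RK,.052),RY,25))
E
```

```text
foot [0.5191 0.0266 0.078 ] bz [-0.418 -0.011  0.908] lean 24.74 F [-0.2 -0.8 -1.6] T [-0.02  0.32 -0.04] gap 0.01152401584606634 t 4.95
goal [0.481  0.0234 0.1358] turn [ 0.04  0.25 -0.28] 0.4 shift [-0.0104 -0.0023  0.024 ] 0.026
```

Request:
apply_moves(increments=[0, 0, 0, -0.0025, -0.001, 0.006, 0, 0, 0.2, -0.2, -0.005, -0.002, 0.012, 0, 0, 0.2, -0.2, -0.008, -0.002, 0.018, 0, 0, 0.2, -0.2, -0.0104, -0.002, 0.0235, 0, 0, 0.2, -0.2, -0.0104, -0.002, 0.0235, 0])

```text
time_s: 5.37
tcp_pos: [0.4833, 0.0234, 0.1388]
eef_rot: [0.976, 0.013, 0.219, -0.002]
force: [3.6, -0.9, -2.6]
finger_gap: 0.0114
```

```bash
python3 - <<'E'
from h import *
from bench import camera
foot()
for n in ("scene","wrist"):
    c=camera(n); np.savez(n+"6.npz",**c); cv2.imwrite(f"pics/{n}6.png",c["img"][:,:,::-1])
    if n=="scene": cv2.imwrite("pics/c10.png",cv2.resize(c["img"][150:280,250:380,::-1],None,fx=4.5,fy=4.5,interpolation=cv2.INTER_CUBIC))
foot()
E
```

```text
foot [0.5227 0.0289 0.0552] bz [-0.428 -0.01   0.904] lean 25.34 F [ 3.6 -0.9 -2.6] T [ 0.02 -0.25 -0.04] gap 0.01142180831023714 t 5.3667
foot [0.5226 0.029  0.0557] bz [-0.428 -0.01   0.904] lean 25.32 F [ 2.4 -0.5 -1.7] T [-0.06 -0.2  -0.03] gap 0.01104164462751061 t 5.4667
```

View pics/c10.png

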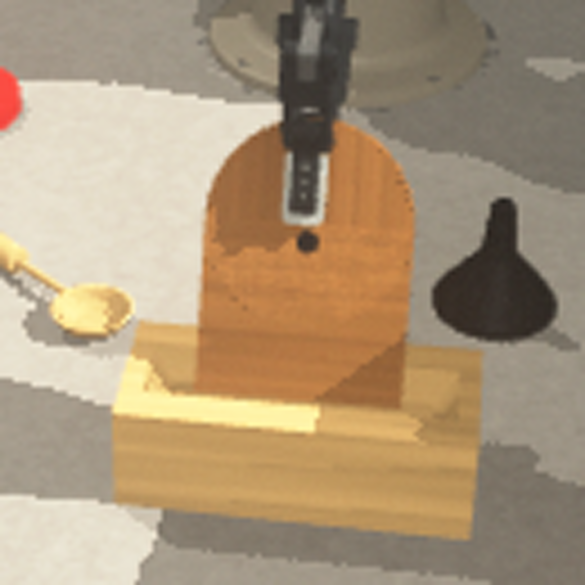

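View pics/wrist6.png

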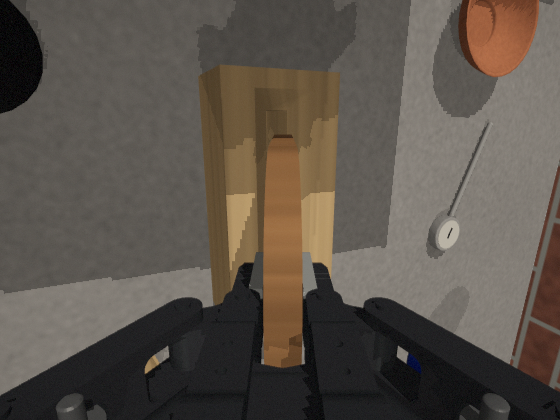

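```bash
python3 - <<'E'
from h import *
s5=ld("scene6")
s=state();T=np.array(s["tcp_pos"]);B=R.from_quat(s["eef_rot"]).as_matrix()@FLIP
for n,p in dict(dot=(308,242),l=(207,205),r=(414,210)).items():
    uv=((p[0]+.5)/4.5-.5+250,(p[1]+.5)/4.5-.5+150)
    o,d=ray(s5,uv); k=((T+B[:,0]*.006-o)@B[:,0])/(d@B[:,0]); print(n,np.round(B.T@(o+k*d-T),4))
w=ld("wrist6")
cv2.imwrite("pics/c11.png",cv2.resize(w["img"][55:275,190:350,::-1],None,fx=2.7,fy=2.7,interpolation=cv2.INTER_CUBIC))
E
```

```text
dot [ 0.006   0.0023 -0.01  ]
l [ 0.006  -0.0523  0.0054]
r [0.006  0.0558 0.0112]
```

View pics/c11.png

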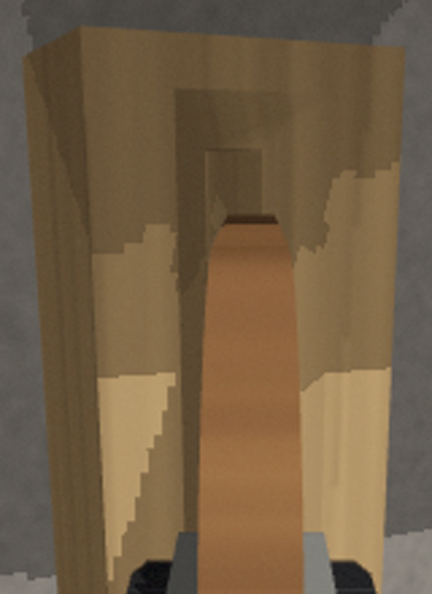

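```bash
python3 - <<'E'
from h import *
w=ld("wrist6")
s=state();T=np.array(s["tcp_pos"]);B=R.from_quat(s["eef_rot"]).as_matrix()@FLIP
c=lambda q:np.round(((q[0]+.5-190)*2.7-.5,(q[1]+.5-55)*2.7-.5))
for z in (-.095,-.06,-.03,0): print("board",z,*[c(proj(w,T+B@np.array([x,.0025+.055,z]))) for x in (-.006,.006)])
yx=R.from_euler('z',1.6,degrees=True).as_matrix()
for l in ((-.0425,.095,.062),(.0425,.095,.062),(-.021,.083,.062),(.021,.083,.062),(-.008,.07,.049),(.008,.07,.049)): print(c(proj(w,yx@np.array(l)+np.r_[RK,0])))
E
```

```text
board -0.095 [233. 219.] [279. 219.]
board -0.06 [229. 227.] [283. 227.]
board -0.03 [226. 237.] [289. 237.]
board 0 [220. 251.] [297. 251.]
[81. 28.]
[407.  49.]
[175.  90.]
[333.  96.]
[207. 150.]
[263. 151.]
```

The foot is inside the mouth, still leaning 25°. In the wrist view it sits at crop columns 228-275, within about 1.5 mm of the slot centre. There is a light touch of about 2.4 N. The dot now suggests the foot is 95 mm below the TCP, so I use that. Next I straighten about the foot.

```bash
sed -i 's/^H=.*/H=.095;YO=.0035/' h.py; python3 - <<'E'
from h import *
M=goal((0,0,0),1.6,25,0)[1]
cmd=dict(tcp_pos=np.array([.4814,.0255,.1381]),eef_rot=R.from_matrix(M).as_quat())
for L in (21,17,12,7,2): rel(*fgoal((.5200,.029,.056),RY,L),cmd)
E
```

```text
goal [0.4861 0.0246 0.1447] turn [ 0. -4.  0.] 4.0 shift [ 0.007   0.0011 -0.004 ] 0.008
goal [0.4923 0.0247 0.1468] turn [ 0. -8.  0.] 8.0 shift [ 0.0136  0.0011 -0.0033] 0.014
goal [0.5004 0.0249 0.1489] turn [  0. -13.   0.] 13.0 shift [ 0.0217  0.0011 -0.0018] 0.022
goal [0.5085 0.0252 0.1503] turn [  0. -18.   0.] 18.0 shift [0.0297 0.0011 0.0004] 0.03
goal [0.5168 0.0254 0.1509] turn [  0. -23.   0.] 23.0 shift [0.0375 0.0011 0.0033] 0.038
```

Request:
apply_moves(increments=[0, -4, 0, 0.007, 0.001, -0.004, 0, 0, -8, 0, 0.0136, 0.001, -0.0033, 0, 0, -13, 0, 0.0217, 0.001, -0.0018, 0, 0, -18, 0, 0.0297, 0.001, 0.0004, 0, 0, -23, 0, 0.0375, 0.001, 0.0033, 0])

```text
time_s: 5.88
tcp_pos: [0.5179, 0.0238, 0.1531]
eef_rot: [1.0, 0.014, 0.018, 0.001]
force: [-0.0, 0.2, -2.7]
finger_gap: 0.011
```

```bash
python3 - <<'E'
from h import *
foot()
rel(*fgoal((.5200,.029,.054),RY,0))
E
```

```text
foot [0.5213 0.0272 0.0582] bz [-0.036  0.001  0.999] lean 2.07 F [-0.   0.2 -2.7] T [-0.01 -0.02 -0.  ] gap 0.011028692753947224 t 5.8833
goal [0.5201 0.0255 0.149 ] turn [ 0.11 -2.07 -0.03] 2.1 shift [ 0.0021 -0.0017  0.0042] 0.005
```

Request:
apply_moves(increments=[0, -2, 0, 0.003, 0, 0.001, 0, 0, -2, 0, 0.003, 0, 0.001, 0, 0, -2, 0, 0.003, 0, 0.001, 0])

```text
time_s: 6.13
tcp_pos: [0.5205, 0.0241, 0.1505]
eef_rot: [1.0, 0.014, 0.002, 0.0]
force: [-0.8, 0.4, -2.1]
finger_gap: 0.0115
```

```bash
python3 - <<'E'
from h import *
from bench import camera
foot()
for n in ("scene","wrist"):
    c=camera(n); np.savez(n+"7.npz",**c); cv2.imwrite(f"pics/{n}7.png",c["img"][:,:,::-1])
    if n=="scene": cv2.imwrite("pics/c12.png",cv2.resize(c["img"][150:280,250:380,::-1],None,fx=4.5,fy=4.5,interpolation=cv2.INTER_CUBIC))
foot()
w=c
s=state();T=np.array(s["tcp_pos"]);B=R.from_quat(s["eef_rot"]).as_matrix()@FLIP
for y in (.0585,-.0515): print("board foot",y,*[np.round(proj(w,T+B@np.array([x,y,-.095]))) for x in (-.006,.006)])
yx=R.from_euler('z',1.6,degrees=True).as_matrix()
for l in ((-.0425,.095,.062),(.0425,.095,.062),(-.021,.083,.062),(.021,.083,.062),(-.008,.07,.049),(.008,.07,.049)): print(np.round(proj(w,yx@np.array(l)+np.r_[RK,0]),1))
cv2.imwrite("pics/c13.png",cv2.resize(w["img"][55:275,190:390,::-1],None,fx=2.7,fy=2.7,interpolation=cv2.INTER_CUBIC))
E
```

```text
foot [0.5208 0.0275 0.0555] bz [-0.004  0.001  1.   ] lean 0.23 F [-0.8  0.4 -2.1] T [-0.01  0.08  0.  ] gap 0.01146971480144384 t 6.1333
foot [0.5201 0.0275 0.0558] bz [-0.004  0.001  1.   ] lean 0.25 F [-0.4 -1.1 -1.7] T [-0.04 -0.   -0.03] gap 0.01124614902974022 t 6.2333
board foot 0.0585 [275. 135.] [292. 135.]
board foot -0.0515 [276. 277.] [291. 277.]
[218.   69.2]
[349.4  69.2]
[251.8  89. ]
[315.7  89. ]
[272.3 110.1]
[294.9 110.1]
```

View pics/c12.png

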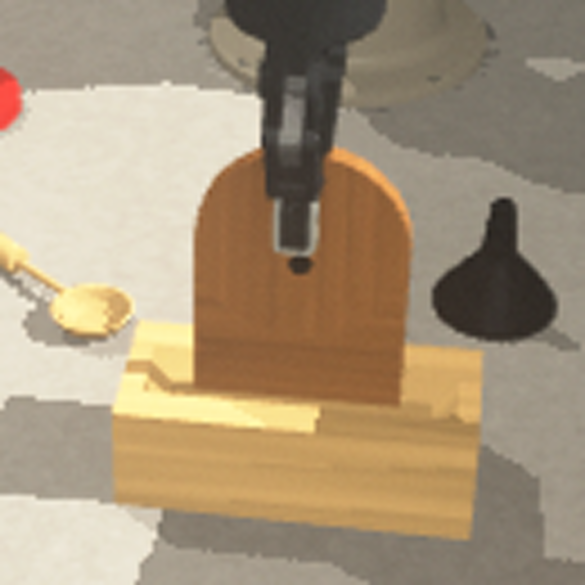

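View pics/c13.png

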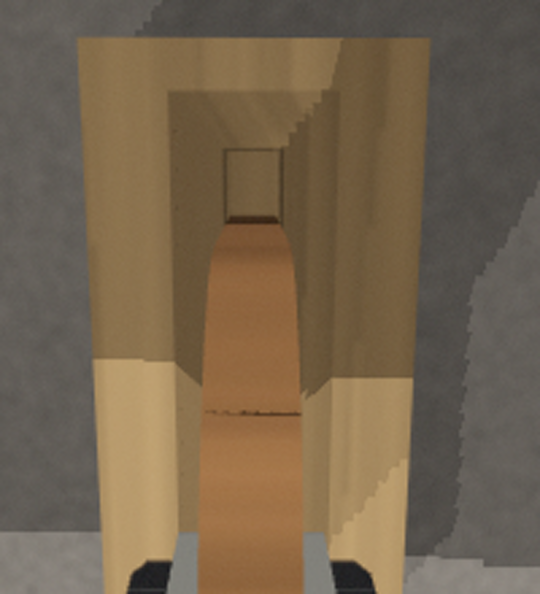

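Upright, forces near zero. In the wrist view the board's end at columns 274-293 is centred in the slot at 273-294. Now I lower it.

Request:
apply_moves(increments=[0, 0, 0, 0, 0, 0.005, 0, 0, 0, 0, 0, 0, 0.011, 0, 0, 0, 0, 0, 0, 0.018, 0, 0, 0, 0, 0, 0, 0.025, 0, 0, 0, 0, 0, 0, 0.03, 0])

```text
time_s: 6.65
tcp_pos: [0.5202, 0.024, 0.1198]
eef_rot: [1.0, 0.014, 0.002, 0.0]
force: [-0.2, 0.2, -2.1]
finger_gap: 0.011
```

```bash
python3 - <<'E'
from h import *
foot()
E
```

```text
foot [0.5204 0.0274 0.0248] bz [-0.003  0.001  1.   ] lean 0.18 F [-0.2  0.2 -2.1] T [-0.01  0.   -0.03] gap 0.01104146413558569 t 6.65
```

Free in the slot, no contact force. I continue down to the floor.

Request:
apply_moves(increments=[0, 0, 0, 0, 0, 0.004, 0, 0, 0, 0, 0, 0, 0.008, 0, 0, 0, 0, 0, 0, 0.011, 0, 0, 0, 0, 0, 0, 0.013, 0])

```text
time_s: 6.98
tcp_pos: [0.5209, 0.024, 0.1076]
eef_rot: [1.0, 0.014, 0.002, 0.0]
force: [-0.1, -0.7, -1.8]
finger_gap: 0.0114
```

```bash
python3 - <<'E'
from h import *
foot()
E
```

```text
foot [0.5212 0.0274 0.0126] bz [-0.004  0.001  1.   ] lean 0.24 F [-0.1 -0.7 -1.8] T [ 0.01  0.04 -0.02] gap 0.011404768394506564 t 6.9833
```

No floor contact yet. I push a few more millimetres down.

Request:
apply_moves(increments=[0, 0, 0, 0, 0, 0.002, 0, 0, 0, 0, 0, 0, 0.004, 0, 0, 0, 0, 0, 0, 0.004, 0])

```text
time_s: 7.23
tcp_pos: [0.5217, 0.0241, 0.1068]
eef_rot: [1.0, 0.014, 0.004, 0.001]
force: [-5.5, 0.6, 21.1]
finger_gap: 0.0113
```

```bash
python3 - <<'E'
from h import *
foot()
E
```

```text
foot [0.5222 0.0274 0.0118] bz [-0.007  0.001  1.   ] lean 0.41 F [-5.5  0.6 21.1] T [ 0.2   1.42 -0.01] gap 0.011281515093229522 t 7.2333
```

Floor contact at foot z = 0.0118, where 0.012 is expected (21 N). I relax the push and open the fingers.

Request:
apply_moves(increments=[0, 0, 0, 0, 0, -0.003, 0, 0, 0, 0, 0, 0, -0.003, 0, 0, 0, 0, 0, 0, -0.003, 0.02, 0, 0, 0, 0, 0, -0.003, 0.035, 0, 0, 0, 0, 0, -0.003, 0.04])

```text
time_s: 7.65
tcp_pos: [0.5209, 0.0239, 0.1068]
eef_rot: [1.0, 0.014, 0.002, 0.0]
force: [-0.6, 0.6, -0.8]
finger_gap: 0.0397
```

```bash
python3 - <<'E'
from h import *
from bench import camera
foot()
c=camera("scene"); cv2.imwrite("pics/c14.png",cv2.resize(c["img"][150:280,250:380,::-1],None,fx=4.5,fy=4.5,interpolation=cv2.INTER_CUBIC))
c=camera("wrist"); cv2.imwrite("pics/wrist8.png",c["img"][:,:,::-1])
E
```

```text
foot [0.5212 0.0274 0.0118] bz [-0.004  0.001  1.   ] lean 0.24 F [-0.6  0.6 -0.8] T [ 0.03 -0.   -0.03] gap 0.03973441936273257 t 7.65
```

View pics/c14.png

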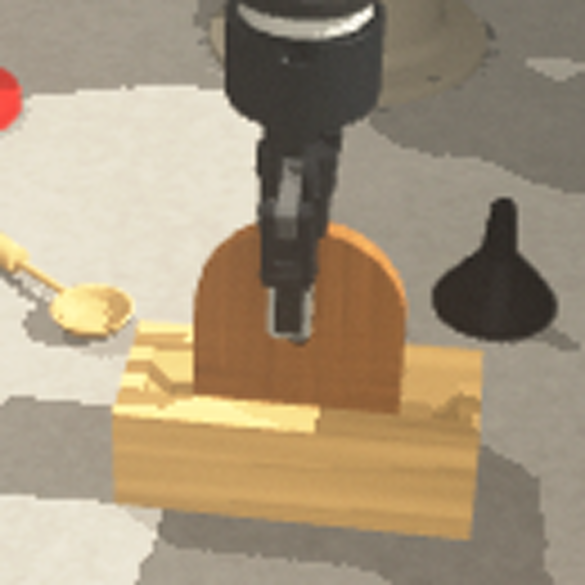

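View pics/wrist8.png

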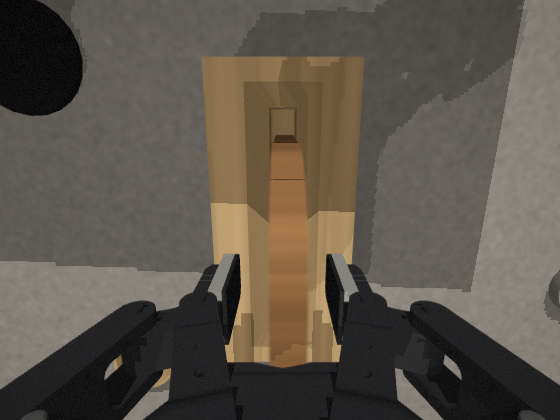

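Released, and the board stands in the slot with both pads clear of it: pads at columns 238 and 328, board at 268-308. I retreat straight up.

Request:
apply_moves(increments=[0, 0, 0, 0, 0, -0.015, 0.04, 0, 0, 0, 0, 0, -0.045, 0.04, 0, 0, 0, 0, 0, -0.08, 0.04, 0, 0, 0, 0, 0, -0.12, 0.04, 0, 0, 0, 0, 0, -0.14, 0.04])

```text
time_s: 8.17
tcp_pos: [0.5216, 0.024, 0.2514]
eef_rot: [1.0, 0.014, 0.005, 0.001]
force: [0.8, -0.5, -0.6]
finger_gap: 0.0398
```

Request:
apply_moves(increments=[0, 0, 0, -0.04, 0, -0.01, 0.04, 0, 0, 0, -0.08, 0, -0.01, 0.04, 0, 0, 0, -0.12, 0, -0.01, 0.04, 0, 0, 0, -0.14, 0, -0.01, 0.04, 0, 0, 0, -0.14, 0, -0.01, 0.04])

```text
time_s: 8.58
tcp_pos: [0.3766, 0.0206, 0.2565]
eef_rot: [1.0, 0.014, 0.002, 0.0]
force: [1.0, 0.1, 0.4]
finger_gap: 0.04
```

```bash
python3 - <<'E'
from h import *
from bench import camera
s=state();print(s["tcp_pos"],s["force"],s["time_s"])
for n in ("scene","top","wrist"):
    c=camera(n); np.savez(n+"9.npz",**c); cv2.imwrite(f"pics/{n}9.png",c["img"][:,:,::-1])
    if n=="scene": cv2.imwrite("pics/c15.png",cv2.resize(c["img"][160:280,250:370,::-1],None,fx=5,fy=5,interpolation=cv2.INTER_CUBIC))
# predicted upright home
sc=ld("scene9");B=frame(1.6,0);F=np.array([.5205,.0275,.012])
for l in ((.006,0,.085),(.006,0,.15),(.006,-.055,.095),(.006,.055,.095)):
    q=proj(sc,F+B@np.array(l)); print(l,np.round(((q[0]+.5-250)*5-.5,(q[1]+.5-160)*5-.5),0))
E
```

```text
[0.37659746 0.02055734 0.25652779] [0.96894249 0.08890398 0.43693416] 8.5833
(0.006, 0, 0.085) [334. 322.]
(0.006, 0, 0.15) [339. 205.]
(0.006, -0.055, 0.095) [218. 295.]
(0.006, 0.055, 0.095) [453. 315.]
```

View pics/c15.png

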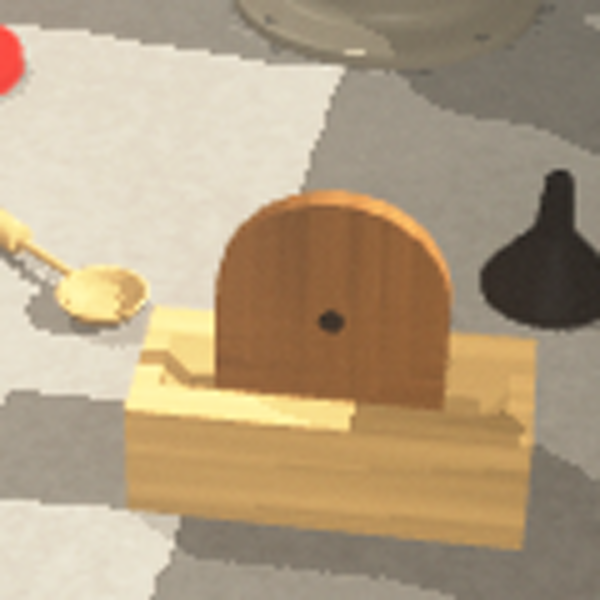

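View pics/top9.png

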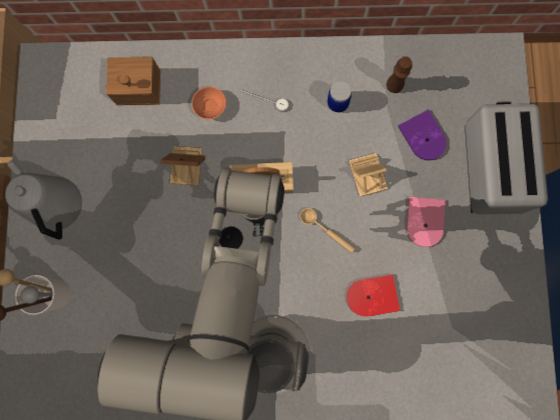

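View pics/scene9.png

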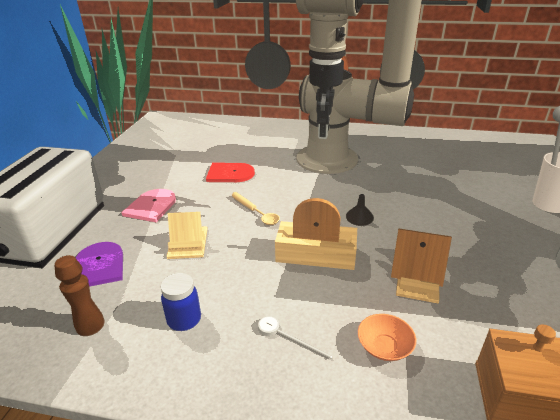

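The board stands upright and home. Its dot is at crop (331,321), with (334,322) predicted, and the shoulders at about (217,295) and (451,312) also match. The square board at (422,258) has not moved, and the funnel at (360,208) looks as before. The robot is clear, so I hand in.

```bash
python3 -c "
from bench import state,close_job
s=state();print(s['joint_vel'].round(3),s['force'],s['time_s'])
print(close_job())"
```

```text
[ 0.002  0.028 -0.017 -0.001  0.002 -0.001] [-0.08182515  0.01693944 -0.89986837] 8.7333
the job is handed in; nothing more can be done
None
```

The round-topped board is put away: it stands upright and fully home in the slotted block, and the job was handed in at about 8.7 s of the 45 s. I gripped it by its upper half, lifted it out along its own z, and put its foot into the slot's mouth while it leaned 25°. Then I straightened it about the foot and lowered it until it met the slot floor.

**Last checks**
- **Depth:** the foot met the floor at z = 0.0118, where 0.012 is expected. The push reached 21 N and was relaxed before I released the board.
- **Position:** in the last scene view the dot and shoulders lie within about 1 mm of where an upright, fully home board should be.
- **Surroundings:** the square board is still on its stand, and nothing else looks moved. The gripper is empty and clear, about 140 mm back from the rack and about 0.26 m up.

**What disagreed**
- **Board in the hand:** its height read 91.5 to 95 mm below the tool across views, and its sideways offset 2 to 6 mm. It may have slipped slightly, or this may be measurement error. It stayed within the slot's clearance.
- **Touch at the mouth:** while the board leaned in the mouth there was a light force of about 2.4 to 3.6 N that my geometry did not predict. It was gone once the board was straightened.

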